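# Hold a try square in the corner of a post and its base plate

## Robot

A 6-joint arm with a two-finger parallel gripper is mounted at the origin on the work surface; the furniture and walls round the work are solid. World frame = base frame: x ahead of the robot, y to its left, z up, the work surface at z = 0. Lengths are in mm, angles in rad, forces in N, time in s.
With the tool pointing down it reaches from about 150 to 775 mm from the base axis. Payload 6.1 kg.
Tool frame: the origin (TCP) lies on the centre line of the jaws, within the pads' length; the fingertips stand 25 mm ahead of it and the grasp point (between the pads) lies 6 mm ahead of it; y points along the fingers, x is the direction in which the jaws open and shut, and the axes are right-handed (so a half turn about y gives the same grasp; the last joint's range is limited). The gripper opens to 85 mm and grips with 20 to 120 N. Pads are 22 mm wide; open, the fingers measure 114 mm over their backs; the gripper's body (76 mm by 85 mm) begins 54 mm behind the grasp point. The pads swing forward as they close: fully open they stand 13 mm farther back than shut.
Start: joints at [-1.282, 0.126, -0.04, 1.405, 0, 1.571], TCP at [149.515, -503.243, 221.195] pointing down, gripper open.
Joint ranges: [-2.72, 2.72], [-0.95, 1.95], [-1.27, 1.35], [-1.78, 2.02], [-1.46, 1.47], [-3.14, 3.14]. Speed limits (rad/s): [2.39, 2.39, 3.01, 3.14, 3.14, 3.14].

## Interface

Orientations are given as a unit quaternion [x, y, z, w].
In Python, from workcell import arm gives the robot as it stands.
- The arm moves only by the tool step_arm, never from a script. Its argument "plan" is a list of rows, each a list of 6 numbers: the shift along the world's x, y, z in mm, then the turn, a rotation vector about the world's x, y, z in rad. A call has 1 to 5 rows; each row is the pose to reach, as a shift and turn from the pose commanded when the call began; what a row does not reach only later rows make up. A row lasts 1/8 s, in which the tool goes at most 62.5 mm and 10.7 degrees, less where a joint would pass 70% of its speed; a pose out of reach is approached as far as the arm can. A call with a gripper value outside its range is refused whole. "hand" is the closure, from 0 (fully open) to 1 (shut), set as the call begins (left out, the last holds). The fingers move at their own pace and stop on an object; "squeeze" is the grip in N (left out, the last holds). Time passes only in rows, so rows that repeat a pose let the fingers close. It gives the time, the measured TCP pose, the force and the opening at its end, in the units of the state.
- arm.read_state(): the state, without advancing time (a new reading comes with each control period).
- arm.camera(name): name is "scene" or "top" or "wrist"; returns a dict with "pixels" (420x560x3 uint8, blue, green, red), "K" (3x3 intrinsics, pixels), "eye" and "rotation" of the camera in the world. Camera axes: x right, y down, z forward; pixel columns grow to the right and rows downward; lengths in mm; the calibration is good to about 2 mm. A picture is of the moment at which its call begins. There is no depth.
- arm.sign_off(): hands the job in, once; it reports no verdict.
The state is a dict: "t": time; "joint_pos": joint angles; "joint_velocities": joint speeds; "joint_torque": joint torques, N m; "tool_pos": TCP position; "tcp_rot": TCP orientation; "contact_force": force on the tool from outside, world axes, zero at the start; "wrist_torque": the same for the moment, N m; "opening": opening from 0.0 (shut) to 1.0 (fully open).
Only numpy, scipy, OpenCV 4.12 (cv2) and the standard library are available. Lean on these libraries where they do the work, as an engineer would, in place of code of your own. Each camera call takes 0.05 s, during which the arm holds its last target.

## Task

Pick up the steel try square and press it into the corner between the base plate and the upright post: its stock flat on the plate, and its whole upright edge flat against the middle of the post's broad face that looks along the plate. Finish still gripping it, pushed firmly both down on the plate and against the post, so that it is held square while a colleague checks the post; do not let go, and leave the other things on the bench where they are.

Things in the scene. Friction and masses are not known exactly. Their poses are not given: they have to be found in the camera images.
- try_square: loose L-shaped steel try square, standing upright on its stock. Stock: dark bar 110 (x) x 20 (y) x 30 mm high. Blade: bright flat bar, 25 (x) x 8 (y) mm, rising from the +x end of the stock to 82 mm above the underside; its outer edge is flush with the stock's +x end and forms one flat face with it (the face to be put against the post). About 0.25 to 0.5 kg. Origin: centre of the stock's underside; x along the stock towards the blade end, z up
- square_stock (a point): where to grip the try square: on the centre line of the stock, half-way up (15 mm above its underside), 12 mm behind the stock's middle (-x), 67 mm from the flat face, clear of the blade; grip across the stock's 20 mm width (y). Axes as the try square's
- square_heel (a point): the try square's outer corner: the middle of the bottom edge of its flat +x face. Axes as the try square's
- base_plate: aluminium base plate, 190 (x) x 80 (y) x 12 mm, fixed to the bench, flat on top but for screw heads 1 mm high near its four corners. Origin: centre of its underside; x along the plate towards the post, z up
- upright: steel post fixed on the base plate near its +x end: 28 (x) x 40 (y) mm, rising 72 mm above the plate, with a low bolted foot on its far (+x) side only. Its 40 mm wide -x face looks along the free length of the plate. Origin: the middle of that face's bottom edge; axes as the plate's
- corner (a point): the corner to fill: the middle of the line where the plate's top meets the post's -x face, 45 mm from the plate's centre along +x and 12 mm above the bench; axes as the plate's (x into the post, z up). The square's heel belongs here with the square's x along this x
- tape_roll: roll of masking tape lying flat, 57 mm across, 19 mm high, a bystander; origin: centre of its underside
- screw_dish: round metal dish with small screws, 68 mm across, 15 mm high, a bystander; origin: centre of its underside
- thumb_nut: knurled nut, 27 mm across, 14 mm high, a bystander; origin: centre of its underside

How it is judged:
By the outcome, as a careful person would: the job done as asked, in the order asked, and still so for the second after the job is handed in, while the arm keeps its last pose, push and grip.
It also fails if it takes over 40 s, if anything falls off the work surface, if the arm or the gripper's body presses on something with over 40 N, if the wrist force passes 120 N, or if a joint passes its speed limit or range.

## Working session

There is one attempt and no reset: what is moved stays moved. The work goes in short steps, Python scripts to look and compute and a tool call to move; the robot and the scene stay as the last step left them, time stands still between calls to the robot, and variables do not carry over. Pictures are saved under pics/ and viewed, and the job is handed in when it is done.

Besides the shell and the picture viewer there is one more tool, called after ">>>" as name(argument=value, ...) on one line, values as JSON. step_arm: Moves the arm, as the interface text tells. Its arguments: {"type":"object","properties":{"plan":{"type":"array","items":{"type":"array","items":{"type":"number"}}},"hand":{"type":"number"},"squeeze":{"type":"number"}},"required":["plan"]}

```bash
mkdir -p pics; ls
cat > h.py <<'E'
import numpy as np,cv2,pickle
from workcell import arm
def snap(n,f):
    c=arm.camera(n);im=np.array(c["pixels"]);cv2.imwrite(f"pics/{f}.png",im);pickle.dump({k:np.array(v) for k,v in c.items()},open(f"pics/{f}.pkl","wb"));return c
def load(f): return pickle.load(open(f"pics/{f}.pkl","rb"))
def ray(c,u,v,z):
    K=np.array(c["K"]);R=np.array(c["rotation"]);e=np.array(c["eye"])
    d=R@np.linalg.solve(K,[u,v,1]);return e+d*(z-e[2])/d[2]
def proj(c,p):
    q=np.array(c["K"])@(np.array(c["rotation"]).T@(np.array(p,float)-c["eye"]));return q[:2]/q[2]
E
python3 - <<'E'
from h import *
for n in("scene","top"):
    c=snap(n,n+"0");print(n,c["eye"],c["rotation"],c["K"])
print(arm.read_state())
E
```

```text
pics
scene [-95.63646827 555.40896977 894.80270635] [-0.40082381  0.84696247 -0.31324272  0.15451164] [[532.04610749   0.         277.49805882]
 [  0.         532.04610749 203.04821776]
 [  0.           0.           1.        ]]
top [391.10338525  81.91719869 899.93656759] [ 0.71128392 -0.70087267  0.03044727 -0.04388225] [[458.92838373   0.         283.26029859]
 [  0.         458.92838373 213.65961387]
 [  0.           0.           1.        ]]
{'t': 0.1, 'joint_pos': array([-1.28197169e+00,  1.26354652e-01, -4.04668845e-02,  1.40542364e+00,
       -2.75651747e-05,  1.57084530e+00]), 'joint_velocities': array([ 0.00015076, -0.00188279,  0.00205051, -0.00020071, -0.00043989,
        0.00061525]), 'joint_torque': array([ 1.35636677e-03, -4.36908710e+01,  3.53602159e+01,  1.36815247e-02,
        1.44813584e-04,  1.85464764e-06]), 'tool_pos': array([ 149.41907497, -502.89857226,  220.50638701]), 'tcp_rot': array([-0.56644178,  0.42327005, -0.42243724,  0.56703877]), 'contact_force': array([ 0.09710242, -0.28928989,  0.04015566]), 'wrist_torque': array([-0.01723821, -0.03686816, -0.02298482]), 'opening': 1.0024232440640068}
```

Rotation is a quaternion; adjusting.

```bash
cat > h.py <<'E'
import numpy as np,cv2,pickle
from scipy.spatial.transform import Rotation as Ro
from workcell import arm
def snap(n,f):
    c=arm.camera(n);im=np.array(c["pixels"]);cv2.imwrite(f"pics/{f}.png",im);pickle.dump({k:np.array(v) for k,v in c.items()},open(f"pics/{f}.pkl","wb"));return c
def load(f): return pickle.load(open(f"pics/{f}.pkl","rb"))
def M(c): return Ro.from_quat(c["rotation"]).as_matrix()
def ray(c,u,v,z):
    d=M(c)@np.linalg.solve(c["K"],[u,v,1]);e=np.array(c["eye"]);return e+d*(z-e[2])/d[2]
def proj(c,p):
    p=np.atleast_2d(p);q=np.array(c["K"])@(M(c).T@(p-c["eye"]).T);return (q[:2]/q[2]).T
E
python3 -c "
from h import *
c=load('top0');print(ray(c,283,213,0),proj(c,[400,0,0]),proj(load('scene0'),[400,0,0]))"
```

```text
[487.28170387 100.32349732   0.        ] [[333.7720786  258.24463034]] [[336.22271844 216.44915143]]
```

View pics/top0.png

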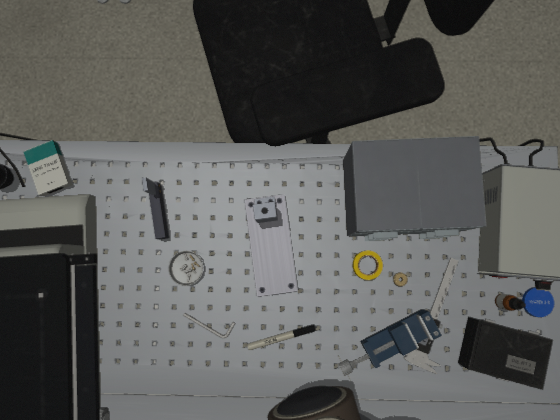

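View pics/scene0.png

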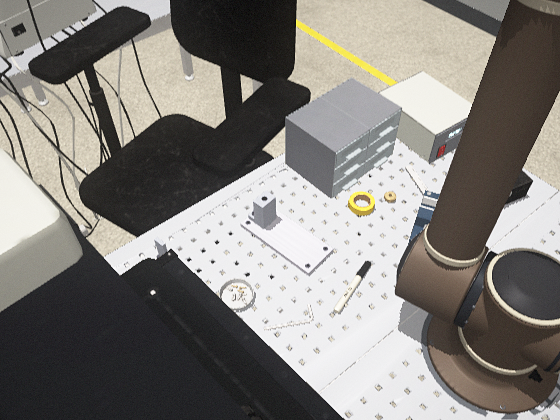

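The top view shows the plate around (271,245) with the post at (264,210), the square at (157,210) with its blade end at (151,184), the dish at (187,267), the tape at (368,265) and the nut at (401,279). The scene view shows a tall black cabinet hiding most of the square. I'll enlarge the top view.

Run:
```python
from h import *
im=load('top0')['pixels']
a=cv2.resize(im[165:255,125:215],None,fx=6.6,fy=6.6,interpolation=cv2.INTER_CUBIC)
cv2.imwrite('pics/z1.png',a)
b=cv2.resize(im[185:305,225:315],None,fx=5,fy=5,interpolation=cv2.INTER_CUBIC)
cv2.imwrite('pics/z2.png',b)
```

```text
(no output)
```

View pics/z1.png

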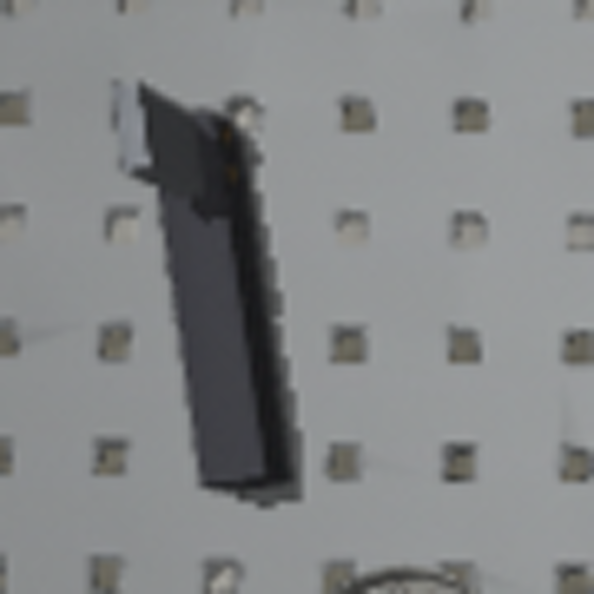

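View pics/z2.png

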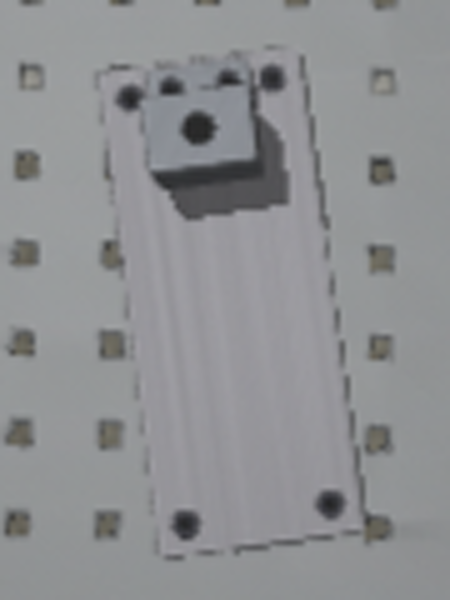

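```bash
cat > fit.py <<'E'
from h import *
from scipy.optimize import least_squares
def fit(c,pts,pix,x0):
    pts=np.array(pts,float);pix=np.array(pix,float)
    def f(q):
        R=Ro.from_euler('z',q[2]).as_matrix();return (proj(c,pts@R.T+[q[0],q[1],0])-pix).ravel()
    r=least_squares(f,x0);return r.x,r.fun.reshape(-1,2).round(2)
E
python3 - <<'E'
from fit import *
c=load('top0')
def z(l,x,y,s): return (np.array(l)+.5)/s-.5+[x,y]
print(fit(c,[(-55,10,30),(-55,-10,30),(55,4,82),(30,4,82),(30,-4,82),(55,-4,82)],z([(200,487),(265,480),(116,82),(123,172),(157,178),(140,84)],125,165,6.6),[480,300,0]))
q,r=fit(c,[(95,40,12),(95,-40,12),(-95,-40,12),(-95,40,12)],z([(98,72),(300,47),(365,533),(163,557)],225,185,5),[400,100,0]);print(q,r)
q2,r=fit(c,[(45,20,84),(45,-20,84)],z([(153,176),(258,163)],225,185,5),q);print(q2,r)
for n,p in dict(dish=(187,267),tape=(368,265),nut=(401,279)).items(): print(n,ray(c,*p,10))
# obstacles
print(ray(c,97,255,0),ray(c,97,360,0),ray(c,96,200,0),ray(c,345,230,0))
E
```

```text
(array([4.86406192e+02, 3.42980370e+02, 1.70919834e-01]), array([[-0.25,  0.84],
       [ 0.27,  0.27],
       [-0.3 ,  0.48],
       [ 0.32,  0.28],
       [-0.47, -1.32],
       [ 0.41, -0.51]]))
[4.24465813e+02 1.22653941e+02 1.49419403e-01] [[ 0.02  0.02]
 [ 0.16 -0.49]
 [ 0.45 -0.18]
 [-0.63  0.62]]
[4.23420034e+02 1.23213075e+02 1.37408310e-01] [[-0.6   0.07]
 [ 0.6  -0.07]]
dish [378.64081515 284.13828461  10.        ]
tape [388.00374216 -64.77004974  10.        ]
nut [ 362.38396867 -127.57887328   10.        ]
[399.12376847 465.10708685   0.        ] [198.29256174 453.31170824   0.        ] [508.21284902 473.52424626   0.        ] [455.4467406  -21.73493315   0.        ]
```

Run:
```python
from h import *
s=arm.read_state();print(s['t']);R=Ro.from_quat(s['tcp_rot']).as_matrix();print(R.round(3))
a=np.arctan2(R[1,0],R[0,0]);print('toolx yaw',a)
# commanded tool x yaw; want jaw axis along square y: yaw .171+pi/2
print('turn to', .171+np.pi/2-a, .171-np.pi/2-a)
# cabinet height: top-view edge points at z=h projected into scene
c=load('top0');d=load('scene0')
for h in (0,50,100,150,200,250):
    print(h,[ (ray(c,*p,h)[:2].round(),proj(d,ray(c,*p,h)).round()) for p in((97,256),(97,370),(95,200))])
```

```text
0.1
[[ 0.285 -0.     0.959]
 [-0.959  0.001  0.285]
 [-0.001 -1.    -0.   ]]
toolx yaw -1.2820206685087954
turn to 3.023816995303692 -0.11777565828610115
0 [(array([397., 465.]), array([[150., 344.]])), (array([180., 452.]), array([[225., 435.]])), (array([508., 476.]), array([[116., 305.]]))]
50 [(array([397., 444.]), array([[155., 324.]])), (array([191., 432.]), array([[229., 411.]])), (array([502., 454.]), array([[122., 287.]]))]
100 [(array([396., 422.]), array([[161., 302.]])), (array([203., 411.]), array([[233., 384.]])), (array([495., 432.]), array([[128., 268.]]))]
150 [(array([396., 401.]), array([[167., 280.]])), (array([215., 390.]), array([[237., 356.]])), (array([489., 410.]), array([[134., 248.]]))]
200 [(array([396., 380.]), array([[173., 256.]])), (array([227., 370.]), array([[241., 326.]])), (array([482., 388.]), array([[142., 226.]]))]
250 [(array([395., 359.]), array([[180., 230.]])), (array([238., 349.]), array([[246., 295.]])), (array([476., 366.]), array([[149., 202.]]))]
```

Run:
```python
from h import *
c=load('top0');d=load('scene0')
for h in (0,100,150,180,200,220,250):
    print(h,[ (ray(c,*p,h)[:2].round(),proj(d,ray(c,*p,h)).round()) for p in((41,295),(97,256),(97,196),(76,250))])
im=d['pixels'];cv2.imwrite('pics/z3.png',cv2.resize(im[220:420,60:340],None,fx=2.8,fy=2.8,interpolation=cv2.INTER_CUBIC))
im=c['pixels'];cv2.imwrite('pics/z4.png',cv2.resize(im[130:330,0:230],None,fx=3,fy=3,interpolation=cv2.INTER_CUBIC))
```

```text
0 [(array([320., 571.]), array([[118., 415.]])), (array([397., 465.]), array([[150., 344.]])), (array([516., 472.]), array([[115., 301.]])), (array([408., 507.]), array([[126., 353.]]))]
100 [(array([328., 516.]), array([[132., 366.]])), (array([396., 422.]), array([[161., 302.]])), (array([502., 429.]), array([[127., 265.]])), (array([406., 460.]), array([[138., 311.]]))]
150 [(array([332., 489.]), array([[139., 339.]])), (array([396., 401.]), array([[167., 280.]])), (array([495., 407.]), array([[134., 244.]])), (array([405., 436.]), array([[145., 288.]]))]
180 [(array([334., 473.]), array([[144., 322.]])), (array([396., 388.]), array([[171., 266.]])), (array([491., 394.]), array([[138., 231.]])), (array([405., 422.]), array([[149., 273.]]))]
200 [(array([335., 462.]), array([[147., 311.]])), (array([396., 380.]), array([[173., 256.]])), (array([488., 385.]), array([[141., 222.]])), (array([404., 413.]), array([[152., 263.]]))]
220 [(array([337., 451.]), array([[150., 299.]])), (array([396., 371.]), array([[176., 246.]])), (array([486., 377.]), array([[144., 213.]])), (array([404., 403.]), array([[155., 253.]]))]
250 [(array([339., 435.]), array([[155., 281.]])), (array([395., 359.]), array([[180., 230.]])), (array([482., 364.]), array([[149., 199.]])), (array([404., 389.]), array([[160., 237.]]))]
```

View pics/z3.png

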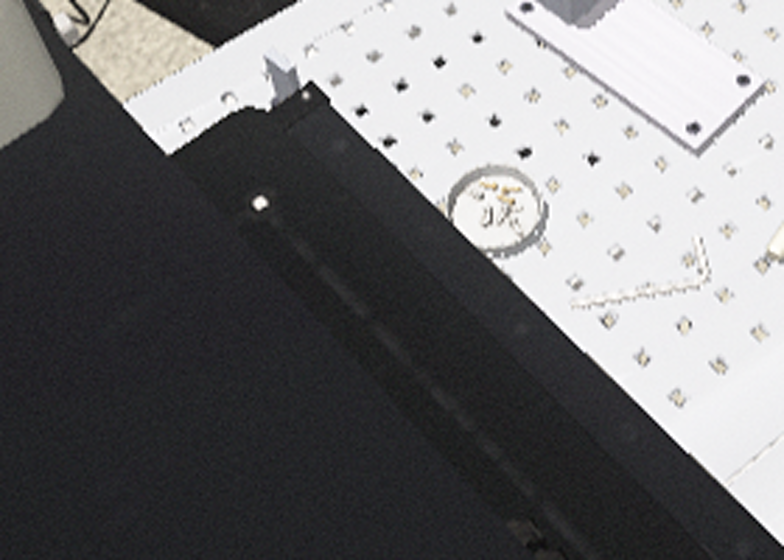

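View pics/z4.png

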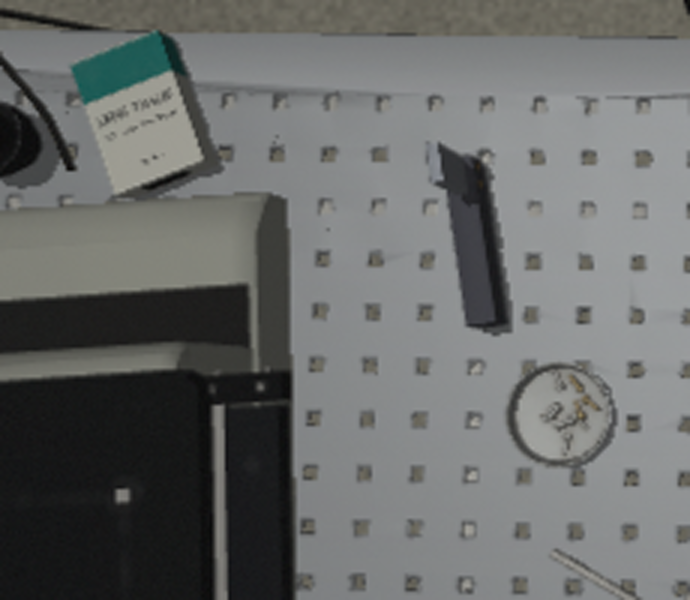

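The top-view enlargement shows the stock's near end at about (156,238) and the blade top at about (146,184). The black cabinet edge is at u≈97. Cross-checking it with the scene view puts that edge about 200 mm high near y≈378 for x<400. The grasp is at x≈474, so it clears the cabinet. Moving over the square now.

>>> step_arm(plan=[[21, 55, 0, 0, 0, -0.02], [42, 110, 0, 0, 0, -0.04], [64, 166, 0, 0, 0, -0.06], [85, 221, 0, 0, 0, -0.08], [106, 276, 0, 0, 0, -0.1]], hand=0, squeeze=60)

```text
t: 0.72
tool_pos: [255.6, -225.5, 221.0]
tcp_rot: [-0.544, 0.451, -0.451, 0.545]
contact_force: [1.4, -0.4, 0.6]
opening: 0.995
```

>>> step_arm(plan=[[21, 55, 0, 0, 0, 0], [42, 110, 0, 0, 0, 0], [64, 166, 0, 0, 0, 0], [85, 221, 0, 0, 0, 0], [106, 276, 0, 0, 0, 0]])

```text
t: 1.35
tool_pos: [361.6, 50.8, 221.2]
tcp_rot: [-0.545, 0.45, -0.451, 0.545]
contact_force: [0.9, -0.5, 0.2]
opening: 1.003
```

>>> step_arm(plan=[[21, 55, 0, 0, 0, 0], [42, 110, 0, 0, 0, 0], [64, 166, 0, 0, 0, 0], [85, 221, 0, 0, 0, 0], [112, 292, 0, 0, 0, -0.018]])

```text
t: 1.98
tool_pos: [473.2, 137.9, 220.8]
tcp_rot: [-0.55, 0.446, -0.418, 0.569]
contact_force: [0.4, 0.5, 0.9]
opening: 1.002
```

>>> step_arm(plan=[[0, 0, 0, 0, 0, 0], [0, 0, 0, 0, 0, 0], [0, 0, 0, 0, 0, 0]])

```text
t: 2.35
tool_pos: [472.2, 137.1, 221.4]
tcp_rot: [-0.55, 0.446, -0.419, 0.569]
contact_force: [-0.2, -0.5, 0.0]
opening: 1.001
```

Run:
```python
from h import *
c=snap('wrist','w1');print(c['eye'],c['K'][0]);s=arm.read_state();print(s['t'],s['tool_pos'],Ro.from_quat(s['tcp_rot']).as_matrix().round(3),s['joint_pos'],s['contact_force'])
```

```text
[552.85334682 150.64196309 373.60180118] [374.13875223   0.         284.98267194]
2.4 [472.24648823 137.07180763 221.49952305] [[ 0.251 -0.013  0.968]
 [-0.967  0.045  0.252]
 [-0.047 -0.999 -0.002]] [ 0.25328784  0.06396741 -0.10829029  1.40029694  0.04700337  3.14058711] [ 0.4964658  -0.23547632  0.8802476 ]
```

View pics/w1.png

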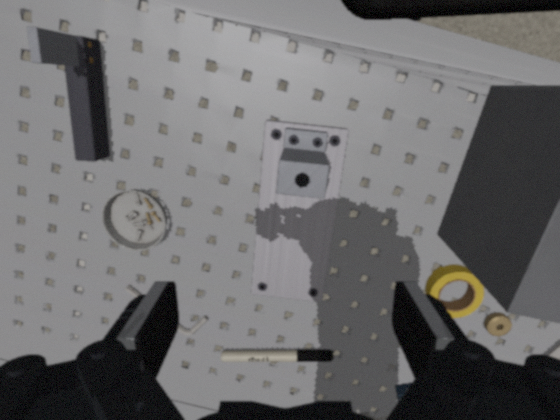

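The picture shows the square at (85,95), the plate at (303,210) and the dish at (137,220). Joint 6 stopped at its limit of 3.14, so the arm didn't get there. I'll take the half-turn grasp instead, turning +z.

>>> step_arm(plan=[[0, 0, 0, 0, 0, 0.18], [0, 0, 0, 0, 0, 0.36], [0, 0, 0, 0, 0, 0.54], [0, 0, 0, 0, 0, 0.72], [0, 0, 0, 0, 0, 0.9]])

```text
t: 3.02
tool_pos: [472.5, 137.1, 221.6]
tcp_rot: [-0.689, 0.16, -0.128, 0.695]
contact_force: [1.1, -0.9, 0.4]
opening: 0.999
```

```bash
cat > st.py <<'E'
from h import *
s=arm.read_state();R=Ro.from_quat(s['tcp_rot']).as_matrix();print(s['t'],s['tool_pos'].round(1),'yaw',np.arctan2(R[1,0],R[0,0]).round(4));print(R.round(3));print(s['joint_pos'].round(3),s['contact_force'].round(1),s['wrist_torque'].round(2),s['opening'])
E
python3 st.py
```

```text
3.025 [472.5 137.1 221.6] yaw -0.4107
[[ 0.916 -0.043  0.399]
 [-0.399  0.017  0.917]
 [-0.047 -0.999 -0.002]]
[ 0.265  0.095 -0.074  1.439  0.028  2.246] [ 1.1 -0.9  0.4] [-0.06 -0.02  0.01] 0.9989629704822468
```

>>> step_arm(plan=[[0, 20, 0, 0, 0, 0.18], [0, 40, 0, 0, 0, 0.36], [0, 60, 0, 0, 0, 0.54], [0, 80, 0, 0, 0, 0.72], [0, 100, 0, 0, 0, 0.9]])

```text
t: 3.65
tool_pos: [472.5, 237.7, 221.6]
tcp_rot: [0.691, 0.155, -0.187, -0.681]
contact_force: [0.3, -0.9, -0.1]
opening: 0.997
```

>>> step_arm(plan=[[0, 20, 0, 0, 0, 0.18], [0, 40, 0, 0, 0, 0.36], [0, 60, 0, 0, 0, 0.54], [0, 80, 0, 0, 0, 0.72], [0, 80, 0, 0, 0, 0.9]])

```text
t: 4.28
tool_pos: [472.4, 318.3, 221.2]
tcp_rot: [0.554, 0.441, -0.465, -0.532]
contact_force: [-0.3, -0.7, 0.3]
opening: 1.001
```

>>> step_arm(plan=[[0, 0, 0, 0, 0, 0.18], [0, 0, 0, 0, 0, 0.35], [0, 0, 0, 0, 0, 0.35]])

```text
t: 4.65
tool_pos: [472.5, 317.1, 221.7]
tcp_rot: [-0.471, -0.528, 0.549, 0.445]
contact_force: [0.9, -0.1, -0.1]
opening: 1.005
```

```bash
cat st.py > st2.py
cat >> st2.py <<'E'
import sys
y=float(sys.argv[1]);x=np.array([np.cos(y),np.sin(y),0]);d=np.array([0,0,-1.]);Rd=np.c_[x,d,np.cross(x,d)]
print('turn',Ro.from_matrix(Rd@R.T).as_rotvec().round(4))
E
python3 st2.py 1.742
python3 - <<'E'
from h import *
c=snap('wrist','w2');print(c['eye'])
E
```

```text
4.65 [472.5 317.1 221.7] yaw 1.7318
[[-0.16   0.01  -0.987]
 [ 0.986 -0.046 -0.16 ]
 [-0.047 -0.999 -0.002]]
[ 0.614  0.226  0.081  1.444 -0.043  0.454] [ 0.9 -0.1 -0.1] [ 0.06 -0.03 -0.01] 1.0046976200810405
turn [0.0457 0.0101 0.0102]
[391.31561472 311.19764945 373.8137398 ]
```

View pics/w2.png

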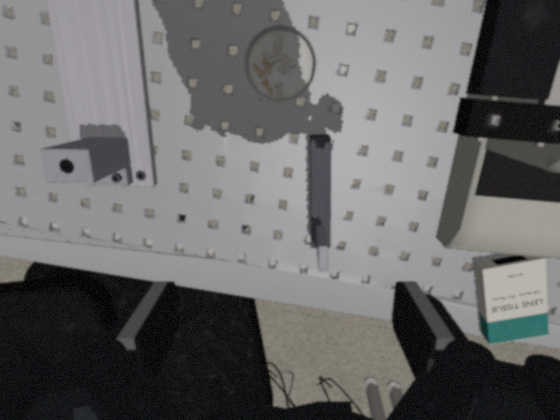

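The square's stock runs from (319,137) to (321,245), with the blade's bright edge at (323,258). The fingers are open at the bottom of the frame. I'll enlarge this to refine its pose.

Run:
```python
from h import *
im=load('w2')['pixels']
cv2.imwrite('pics/z5.png',cv2.resize(im[125:285,275:370],None,fx=3.7*1.0,fy=3.7,interpolation=cv2.INTER_CUBIC))
cv2.imwrite('pics/z6.png',cv2.resize(im[0:200,30:170],None,fx=3,fy=3,interpolation=cv2.INTER_CUBIC))
```

```text
(no output)
```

View pics/z5.png

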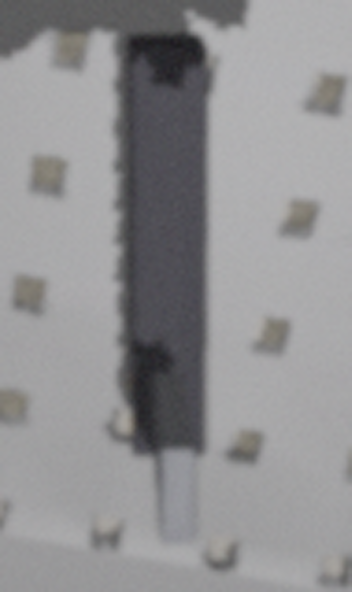

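View pics/z6.png

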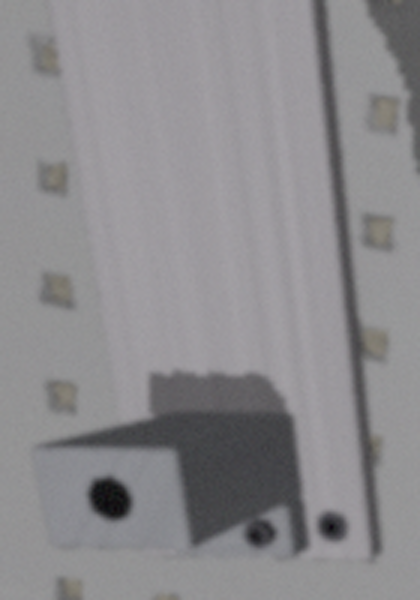

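Run:
```python
from fit import *
c=load('w2')
def z(l,x,y,s): return (np.array(l)+.5)/s-.5+[x,y]
print(fit(c,[(-55,-10,30),(-55,10,30),(-55,10,0),(30,-4,82),(30,4,82),(55,-4,82),(55,4,82)],z([(132,62),(206,60),(206,38),(158,450),(198,450),(163,540),(197,540)],275,125,3.7),[480,300,0]))
print(fit(c,[(45,-20,84),(45,20,84),(45,20,12),(73,20,84),(73,20,12),(95,40,12)],z([(35,447),(177,450),(293,412),(190,547),(305,550),(372,555)],30,0,3),[424,122,.15]))
print(fit(c,[(45,-20,84),(45,20,84),(45,20,12)],z([(35,447),(177,450),(293,412)],30,0,3),[424,122,.15]))
```

```text
(array([4.88370280e+02, 3.45219106e+02, 1.89562781e-01]), array([[-0.77, -3.28],
       [ 1.34, -3.23],
       [-0.86, -1.42],
       [ 1.01,  1.11],
       [-0.33,  1.04],
       [-0.34,  3.12],
       [-0.29,  3.09]]))
(array([4.27340857e+02, 1.25407696e+02, 1.40939148e-01]), array([[ -1.63,   1.68],
       [ -0.06,   2.09],
       [  1.22,   2.16],
       [  0.62,   3.76],
       [  0.37, -15.71],
       [ -0.29,   4.42]]))
(array([4.25891425e+02, 1.24754063e+02, 1.60930797e-01]), array([[-1.34,  0.28],
       [ 0.14, -0.32],
       [ 1.45,  0.18]]))
```

>>> step_arm(plan=[[3, 25, -20, 0.046, 0.01, 0.019], [3, 25, -60, 0.046, 0.01, 0.019], [3, 25, -100, 0.046, 0.01, 0.019], [3, 25, -140, 0.046, 0.01, 0.019], [3, 25, -150, 0.046, 0.01, 0.019]])

```text
t: 5.32
tool_pos: [474.3, 341.1, 68.7]
tcp_rot: [-0.453, -0.541, 0.544, 0.454]
contact_force: [-0.5, -0.4, 1.3]
opening: 0.994
```

```bash
python3 st2.py 1.751
python3 - <<'E'
from h import *
c=snap('wrist','w3');print(c['eye'])
c=snap('top','t3')
cv2.imwrite('pics/t3z.png',cv2.resize(c['pixels'][130:310,60:320],None,fx=3,fy=3))
E
```

```text
5.325 [474.3 341.1  68.7] yaw 1.7502
[[-0.178 -0.004 -0.984]
 [ 0.984 -0.003 -0.178]
 [-0.002 -1.     0.004]]
[ 0.623  0.281 -0.185  1.11   0.     0.444] [-0.5 -0.4  1.3] [-0.02  0.05  0.04] 0.9939225474111564
turn [ 0.0027 -0.0039  0.0008]
[395.49883851 327.12309747 221.58238732]
```

View pics/w3.png

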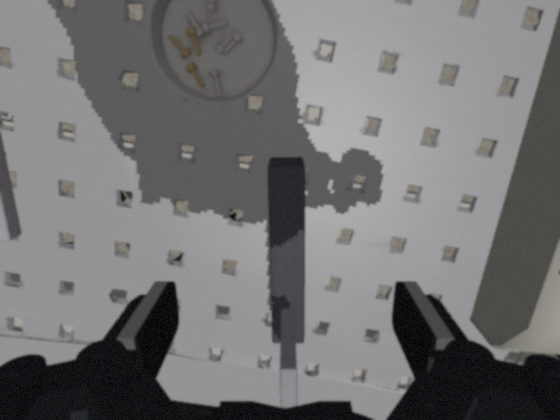

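View pics/t3z.png

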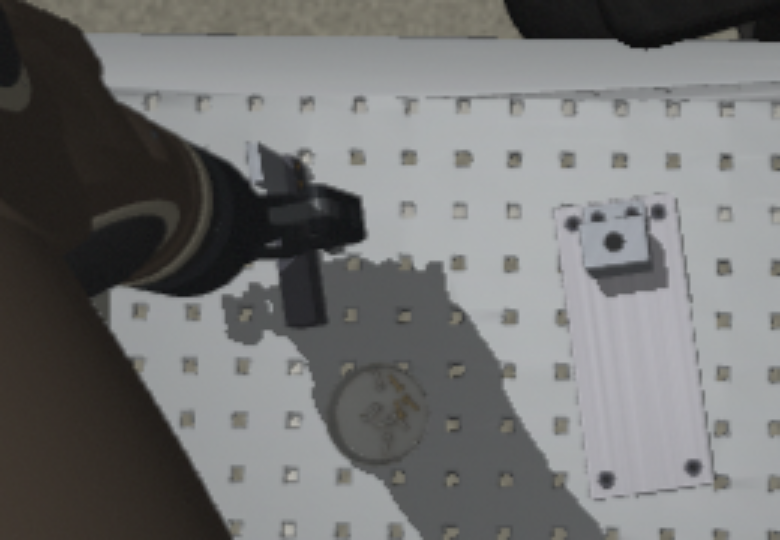

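The jaws are centred on the stock at u≈287, with the fingers at 147 and 427, and aligned with it. The dish and plate haven't moved. Descending.

>>> step_arm(plan=[[-1, 0, -15, 0.002, -0.003, 0], [-1, 0, -28, 0.002, -0.003, 0], [-1, 0, -36, 0.002, -0.003, 0], [-1, 0, -40, 0.002, -0.003, 0], [-1, 0, -40, 0.002, -0.003, 0]])

```text
t: 6.05
tool_pos: [474.7, 342.2, 31.0]
tcp_rot: [0.453, 0.544, -0.542, -0.452]
contact_force: [-0.4, 0.2, 0.5]
opening: 0.999
```

>>> step_arm(plan=[[0, 0, 0, 0, 0, 0], [0, 0, 0, 0, 0, 0], [0, 0, 0, 0, 0, 0], [0, 0, 0, 0, 0, 0], [0, 0, 0, 0, 0, 0]], hand=0.55)

```text
t: 6.68
tool_pos: [474.9, 342.3, 31.3]
tcp_rot: [0.453, 0.545, -0.542, -0.452]
contact_force: [-0.0, -0.2, -0.8]
opening: 0.452
```

```bash
python3 st2.py 1.751
python3 - <<'E'
from h import *
c=snap('wrist','w4')
E
```

```text
6.675 [474.9 342.3  31.3] yaw 1.7525
[[-0.181  0.003 -0.984]
 [ 0.984  0.002 -0.181]
 [ 0.002 -1.    -0.003]]
[ 0.625  0.299 -0.247  1.021 -0.     0.443] [-0.  -0.2 -0.8] [-0.04  0.    0.04] 0.4518494532539834
turn [-0.0021  0.003  -0.0015]
```

View pics/w4.png

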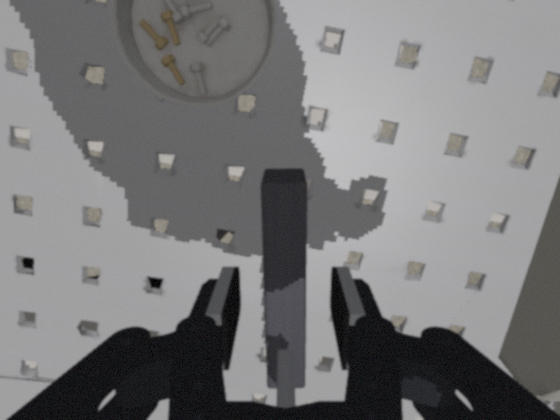

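>>> step_arm(plan=[[-2, 0, -2, -0.002, 0.003, 0], [-2, 0, -4, -0.002, 0.003, 0], [-2, 0, -4, -0.002, 0.003, 0]])

```text
t: 7.1
tool_pos: [472.7, 342.2, 26.9]
tcp_rot: [-0.453, -0.543, 0.543, 0.453]
contact_force: [-0.1, 0.8, -0.3]
opening: 0.452
```

>>> step_arm(plan=[[0, 0, 0, 0, 0, 0], [0, 0, 0, 0, 0, 0], [0, 0, 0, 0, 0, 0], [0, 0, 0, 0, 0, 0], [0, 0, 0, 0, 0, 0]], hand=1, squeeze=70)

```text
t: 7.72
tool_pos: [472.8, 342.3, 27.2]
tcp_rot: [-0.453, -0.543, 0.543, 0.453]
contact_force: [-0.5, -0.7, 0.5]
opening: -0.002
```

```bash
python3 st2.py 1.751
python3 - <<'E'
from h import *
c=snap('wrist','w5')
E
```

```text
7.725 [472.8 342.3  27.2] yaw 1.7525
[[-0.181 -0.    -0.984]
 [ 0.984 -0.    -0.181]
 [-0.    -1.     0.   ]]
[ 0.627  0.302 -0.252  1.017  0.     0.445] [-0.5 -0.7  0.5] [-0.    0.03 -0.  ] -0.0018356885956350845
turn [ 0.     -0.     -0.0015]
```

View pics/w5.png

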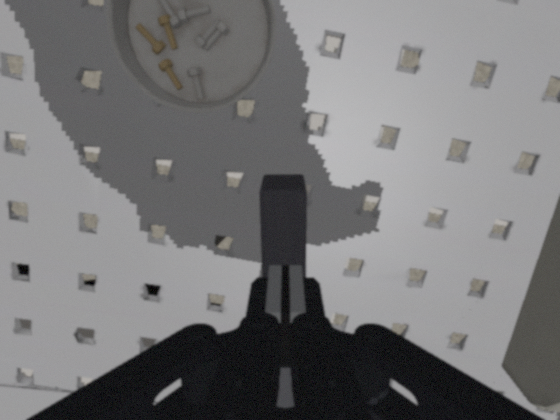

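The fingers read fully shut (opening ≈0), and the pads at (285,290) look narrower than the stock and appear above it. They seem to have missed it. Checking the geometry.

Run:
```python
from h import *
c=load('w5');print(c['eye'],M(c).round(3))
for z in(2,10,20,27,32,40,50): print(z,proj(c,[472.8,342.3,z]).round())
q=np.array([487.4,344.1]);R=Ro.from_euler('z',.178).as_matrix()
P=np.array([(-55,10,30),(-55,-10,30),(-55,10,0),(-12,10,30),(-12,-10,30),(30,4,82),(55,4,82)])@R.T+[*q,0];print(proj(c,P).round())
c=load('w4')
for s in(-1,1):
  for z in (5,15,30,40):print(proj(c,np.array([474.9,342.3,z])+s*19*np.array([-.18,.984,0])).round())
c=snap('top','t5');cv2.imwrite('pics/t5z.png',cv2.resize(c['pixels'][160:260,100:220],None,fx=5,fy=5))
c=snap('scene','s5');cv2.imwrite('pics/s5z.png',cv2.resize(c['pixels'][150:300,90:290],None,fx=3.5,fy=3.5))
```

```text
[393.50294527 327.73568867 179.79751617] [[-0.181  0.933  0.311]
 [ 0.983  0.172  0.058]
 [ 0.001  0.316 -0.949]]
2 [[285. 249.]]
10 [[285. 255.]]
20 [[285. 265.]]
27 [[285. 272.]]
32 [[285. 277.]]
40 [[285. 286.]]
50 [[285. 299.]]
[[307. 188.]
 [259. 188.]
 [304. 172.]
 [305. 280.]
 [261. 280.]
 [293. 458.]
 [292. 508.]]
[[248. 248.]]
[[246. 256.]]
[[243. 271.]]
[[241. 282.]]
[[321. 248.]]
[[323. 256.]]
[[326. 271.]]
[[329. 282.]]
```

View pics/t5z.png

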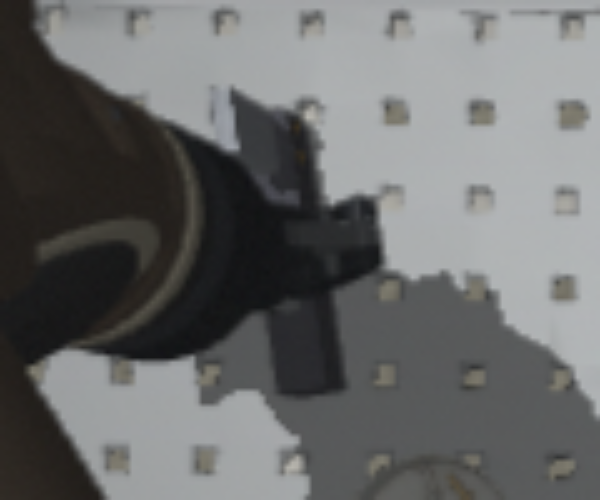

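View pics/s5z.png

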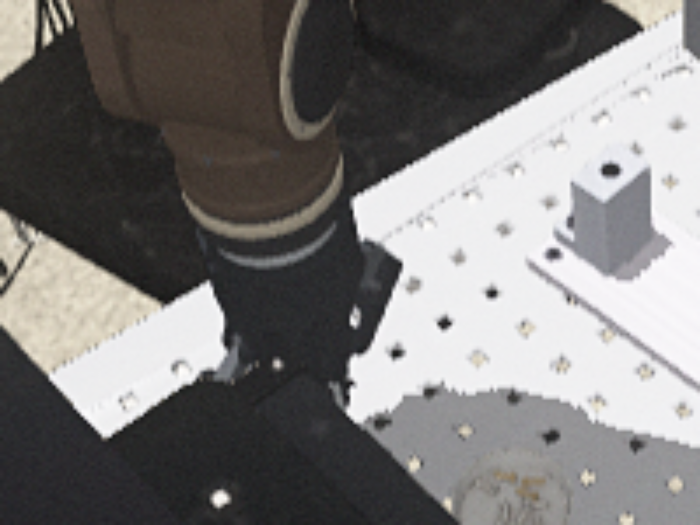

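The wrist view puts the real fingertips about 10 mm above the TCP, at z≈37, not 25 mm below it. So they closed above the 30 mm stock without touching it, and nothing has moved. I'll reopen and go down in small steps, watching force and picture.

>>> step_arm(plan=[[0, 0, 0, 0, 0, 0], [0, 0, 0, 0, 0, 0], [0, 0, 0, 0, 0, 0], [0, 0, 0, 0, 0, 0]], hand=0.5)

```text
t: 8.38
tool_pos: [472.8, 342.3, 27.3]
tcp_rot: [-0.453, -0.543, 0.543, 0.453]
contact_force: [-0.5, -0.3, -0.2]
opening: 0.499
```

>>> step_arm(plan=[[0, 0, -4, 0, 0, 0], [0, 0, -8, 0, 0, 0], [0, 0, -12, 0, 0, 0], [0, 0, -12, 0, 0, 0]])

```text
t: 8.88
tool_pos: [472.5, 342.0, 14.7]
tcp_rot: [-0.452, -0.543, 0.544, 0.453]
contact_force: [-0.9, 0.2, -0.6]
opening: 0.503
```

```bash
python3 st2.py 1.751
python3 - <<'E'
from h import *
c=snap('wrist','w6');c2=snap('top','t6');a=cv2.resize(c2['pixels'][160:260,100:220],None,fx=2,fy=2);p=c['pixels'].copy();p=np.hstack([p,np.vstack([a,np.zeros((220,240,3),np.uint8)])]);cv2.imwrite('pics/w6b.png',p)
E
```

```text
8.875 [472.5 342.   14.7] yaw 1.7525
[[-0.181 -0.001 -0.984]
 [ 0.984 -0.001 -0.181]
 [-0.    -1.     0.001]]
[ 0.627  0.311 -0.269  0.991  0.     0.445] [-0.9  0.2 -0.6] [-0.01 -0.   -0.06] 0.5028917892438198
turn [ 0.0005 -0.0008 -0.0015]
```

View pics/w6b.png

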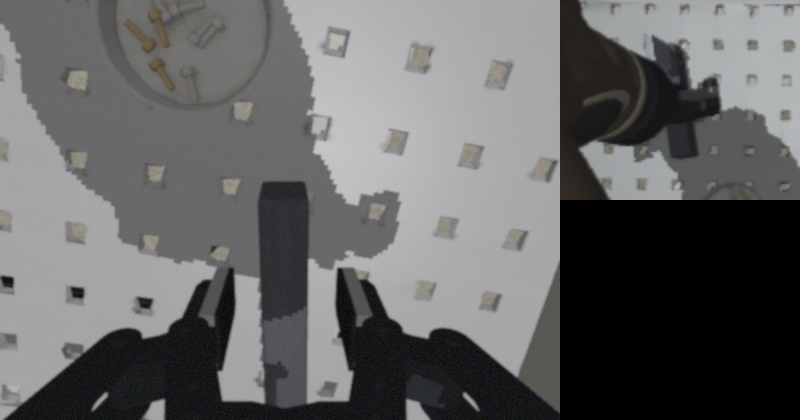

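The stock's top now sits between the fingers, whose pads are at u≈234 and 337. There is no contact at TCP z=14.7. Going lower.

>>> step_arm(plan=[[0, 0, -4, 0, 0, 0], [0, 0, -8, 0, 0, 0], [0, 0, -12, 0, 0, 0], [0, 0, -12, 0, 0, 0]])

```text
t: 9.48
tool_pos: [472.5, 342.1, 2.7]
tcp_rot: [-0.452, -0.543, 0.544, 0.453]
contact_force: [-0.6, 0.3, 0.6]
opening: 0.494
```

```bash
python3 st2.py 1.751
python3 - <<'E'
from h import *
c=snap('wrist','w7')
E
```

```text
9.475 [472.5 342.1   2.7] yaw 1.7525
[[-0.181 -0.001 -0.984]
 [ 0.984 -0.    -0.181]
 [-0.    -1.     0.001]]
[ 0.627  0.32  -0.285  0.966  0.     0.445] [-0.6  0.3  0.6] [ 0.06 -0.   -0.04] 0.4937609971723834
turn [ 0.0005 -0.0007 -0.0015]
```

View pics/w7.png

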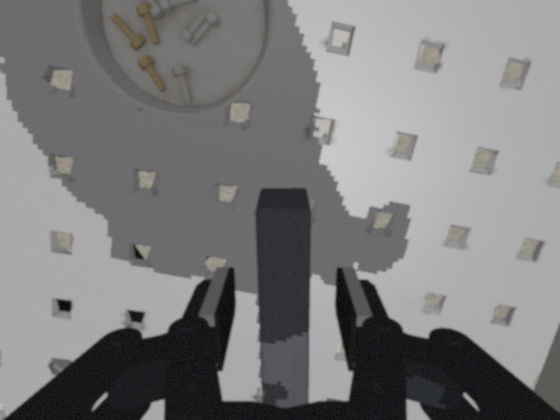

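>>> step_arm(plan=[[0, 0, -3, 0, 0, 0], [0, 0, -5, 0, 0, 0], [0, 0, -5, 0, 0, 0]])

```text
t: 9.9
tool_pos: [472.7, 342.1, -2.0]
tcp_rot: [-0.453, -0.543, 0.543, 0.453]
contact_force: [0.3, -1.4, -0.1]
opening: 0.496
```

>>> step_arm(plan=[[0, 0, 0, 0, 0, 0], [0, 0, 0, 0, 0, 0], [0, 0, 0, 0, 0, 0], [0, 0, 0, 0, 0, 0]], hand=1, squeeze=80)

```text
t: 10.4
tool_pos: [472.9, 342.2, -1.4]
tcp_rot: [0.453, 0.543, -0.543, -0.453]
contact_force: [-1.3, -1.8, 4.7]
opening: 0.213
```

```bash
python3 st2.py 1.751
python3 - <<'E'
from h import *
c=snap('wrist','w8')
E
```

```text
10.4 [472.9 342.2  -1.4] yaw 1.7525
[[-0.181  0.    -0.984]
 [ 0.984  0.    -0.181]
 [ 0.    -1.    -0.   ]]
[ 0.626  0.324 -0.291  0.956 -0.     0.445] [-1.3 -1.8  4.7] [-0.39  0.2  -0.  ] 0.21293781153535923
turn [-0.0001  0.0003 -0.0015]
```

View pics/w8.png

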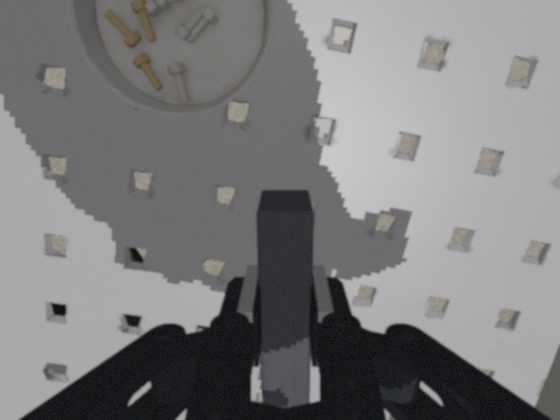

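The stock is gripped: opening is 0.213, about 18 mm nominal for the 20 mm stock, and the pads are on both sides at u≈258 and 315. Lifting, then carrying it to a standoff over the plate.

>>> step_arm(plan=[[0, 0, 10, 0, 0, 0], [0, 0, 35, 0, 0, 0], [0, 0, 70, 0, 0, 0], [0, 0, 100, 0, 0, 0], [0, 0, 100, 0, 0, 0]])

```text
t: 11.08
tool_pos: [474.0, 343.3, 100.4]
tcp_rot: [0.453, 0.545, -0.542, -0.452]
contact_force: [0.5, 0.2, -4.6]
opening: 0.212
```

>>> step_arm(plan=[[-20, -45, 0, 0, 0, -0.006], [-43, -95, 0, 0, 0, -0.012], [-65, -145, 0, 0, 0, -0.018], [-87, -193, 0, 0, 0, -0.024], [-102, -226, 0, 0, 0, -0.03]])

```text
t: 11.7
tool_pos: [368.4, 114.3, 96.3]
tcp_rot: [-0.46, -0.535, 0.537, 0.461]
contact_force: [-0.0, 0.1, -3.1]
opening: 0.214
```

>>> step_arm(plan=[[0, 0, -15, 0, 0, 0], [0, 0, -30, 0, 0, 0], [0, 0, -30, 0, 0, 0]])

```text
t: 12.08
tool_pos: [369.7, 116.4, 66.1]
tcp_rot: [-0.46, -0.536, 0.538, 0.461]
contact_force: [-0.1, 0.5, -4.2]
opening: 0.213
```

```bash
python3 st2.py 1.7225
python3 - <<'E'
from h import *
c=snap('wrist','w9')
c=snap('top','t9');cv2.imwrite('pics/t9z.png',cv2.resize(c['pixels'][180:310,200:330],None,fx=4.6,fy=4.6,interpolation=cv2.INTER_CUBIC))
c=snap('scene','s9');cv2.imwrite('pics/s9z.png',cv2.resize(c['pixels'][150:300,190:370],None,fx=4,fy=4,interpolation=cv2.INTER_CUBIC))
E
```

```text
12.075 [369.7 116.4  66.1] yaw 1.7234
[[-0.152 -0.004 -0.988]
 [ 0.988 -0.001 -0.152]
 [-0.    -1.     0.004]]
[ 0.305 -0.08  -0.596  1.059  0.     0.152] [-0.1  0.5 -4.2] [-0.01  0.08 -0.  ] 0.21298621250971936
turn [ 0.001  -0.0038 -0.0009]
```

View pics/w9.png

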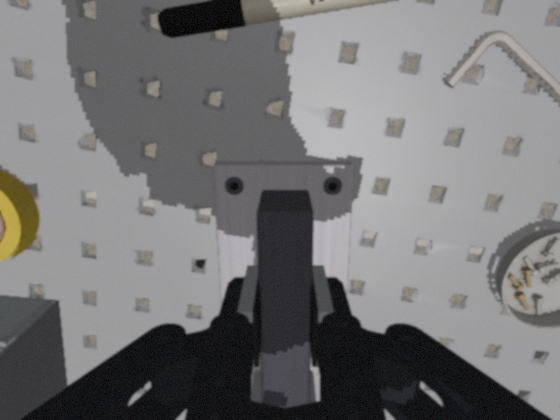

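View pics/t9z.png

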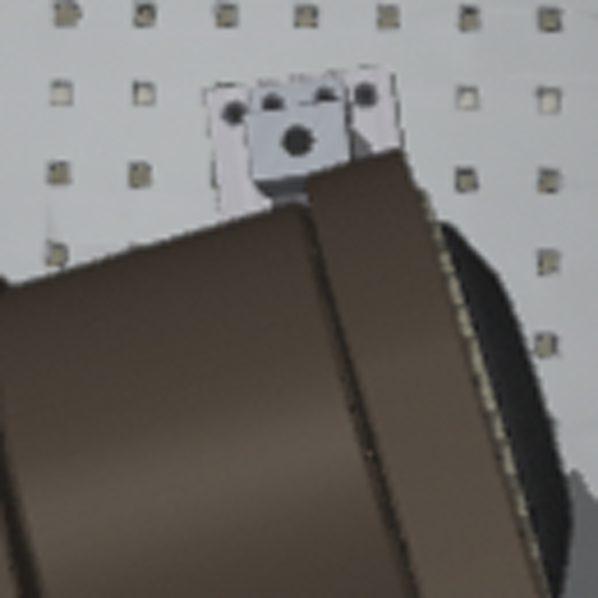

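View pics/s9z.png

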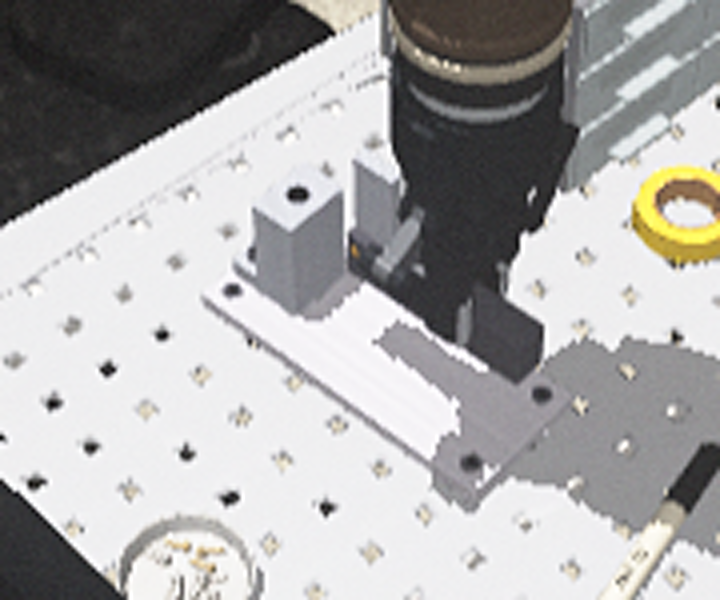

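The wrist view shows the stock (262–310, v≈192) over the plate, whose near edge runs (217,162)–(352,162) with screws at (234,185) and (333,185), so it is nearly aligned. The scene view shows the square held upright, facing the post. I'll measure this more closely.

Run:
```python
from h import *
im=load('w9')['pixels'][150:300,205:365]
im=cv2.convertScaleAbs(im,alpha=1.6)
cv2.imwrite('pics/z9.png',cv2.resize(im,None,fx=4,fy=4,interpolation=cv2.INTER_CUBIC))
im=load('s9')['pixels'][170:280,235:335]
cv2.imwrite('pics/z9s.png',cv2.resize(im,None,fx=5.4,fy=5.4,interpolation=cv2.INTER_CUBIC))
```

```text
(no output)
```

View pics/z9.png

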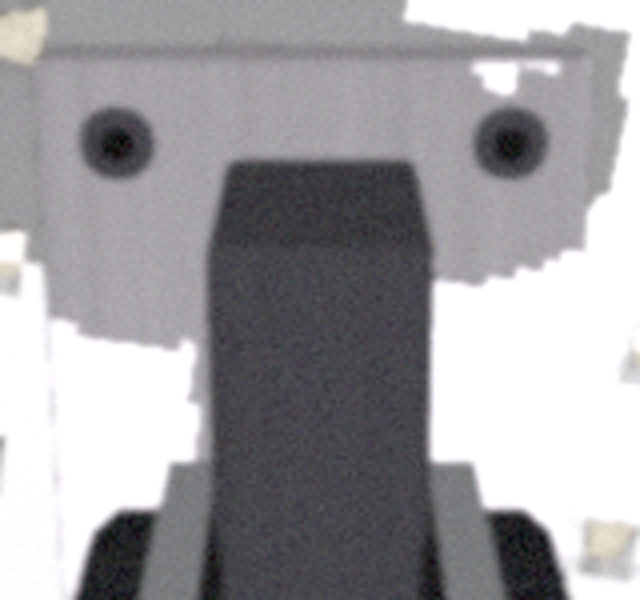

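View pics/z9s.png

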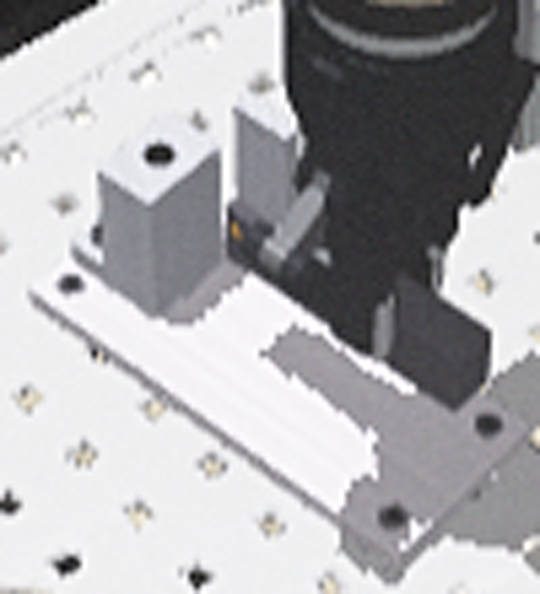

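Run:
```python
from fit import *
c=load('w9');Z=lambda u,v:((u+.5)/4-.5+205,(v+.5)/4-.5+150)
def yaw(a,b): d=a-b;return np.arctan2(-d[0],d[1])
a=ray(c,*Z(117,144),13);b=ray(c,*Z(510,143),13)   # -y? 
print('screws',a,b,yaw(b,a),np.linalg.norm(a-b)); ms=(a+b)/2
a=ray(c,*Z(42,56),12);b=ray(c,*Z(587,57),12);print('edge',a,b,yaw(b,a),np.linalg.norm(a-b));me=(a+b)/2
for h in(66.1+1.5,):
  a2=ray(c,*Z(230,163),h);b2=ray(c,*Z(413,160),h);print('stock bot',a2,b2,yaw(b2,a2),np.linalg.norm(a2-b2),(a2+b2)/2)
  a2=ray(c,*Z(210,245),h+30);b2=ray(c,*Z(432,244),h+30);print('stock top',a2,b2,yaw(b2,a2),np.linalg.norm(a2-b2),(a2+b2)/2)
  mt=(a2+b2)/2
th=.152
ex=np.array([np.cos(th),np.sin(th)]);ey=np.array([-ex[1],ex[0]])
print('stock rel plate end mid: along',(mt-me)[:2]@ex,'lat',(mt-me)[:2]@ey,'lat screws',(mt-ms)[:2]@ey)
print('plate origin',me[:2]+95*ex,'corner',me[:2]+140*ex, 'stock heel',mt[:2]+110*ex)
```

```text
screws [347.5949676   83.84210659  13.        ] [338.95642647 138.9155933   13.        ] 0.15558708052549913 55.74686835411071
edge [336.84565337  71.9732085   12.        ] [325.36581607 147.36065977  12.        ] 0.1511169038841512 76.2565044697819
stock bot [332.69156259 101.19489881  67.6       ] [329.4525844  120.07244217  67.6       ] 0.16992379608181477 19.153397166640087 [331.07207349 110.63367049  67.6       ]
stock top [331.77437906 101.09942345  97.6       ] [328.79566678 119.83113623  97.6       ] 0.15769933372236694 18.967071214412698 [330.28502292 110.46527984  97.6       ]
stock rel plate end mid: along -0.6903673601138441 lat 0.913409346473599 lat screws 1.0639509423749192
plate origin [425.01040603 124.0513947 ] corner [469.49156612 130.86508655] stock heel [439.0167476  127.12097103]
```

>>> step_arm(plan=[[0, -1, -12, 0, -0.003, 0], [0, -1, -25, 0, -0.003, 0], [0, -1, -37, 0, -0.003, 0], [0, -1, -48, 0, -0.003, 0], [0, -1, -48, 0, -0.003, 0]])

```text
t: 12.85
tool_pos: [370.0, 115.0, 19.2]
tcp_rot: [0.461, 0.536, -0.536, -0.46]
contact_force: [1.0, -0.4, -4.3]
opening: 0.214
```

```bash
python3 st2.py 1.7225
python3 - <<'E'
from h import *
c=snap('wrist','w10');im=cv2.convertScaleAbs(c['pixels'][130:280,175:375],alpha=1.6)
cv2.imwrite('pics/z10.png',cv2.resize(im,None,fx=4,fy=4,interpolation=cv2.INTER_CUBIC))
c=snap('scene','s10');im=c['pixels'][170:280,235:335]
cv2.imwrite('pics/z10s.png',cv2.resize(im,None,fx=5.4,fy=5.4,interpolation=cv2.INTER_CUBIC))
E
```

```text
12.85 [370.  115.   19.2] yaw 1.7224
[[-0.151  0.001 -0.989]
 [ 0.989 -0.001 -0.151]
 [-0.001 -1.    -0.001]]
[ 0.302 -0.047 -0.676  0.941 -0.001  0.15 ] [ 1.  -0.4 -4.3] [-0.03  0.1  -0.05] 0.21417711780053753
turn [0.0006 0.001  0.0001]
```

View pics/z10.png

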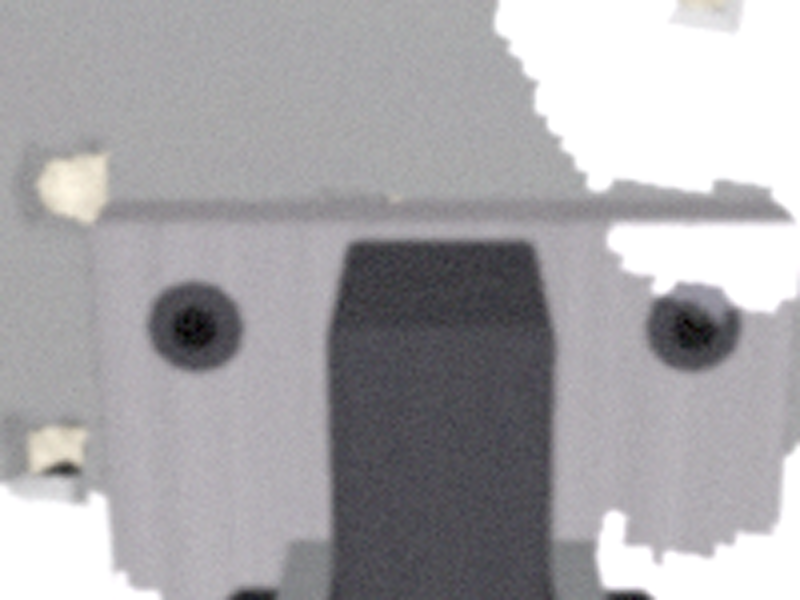

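View pics/z10s.png

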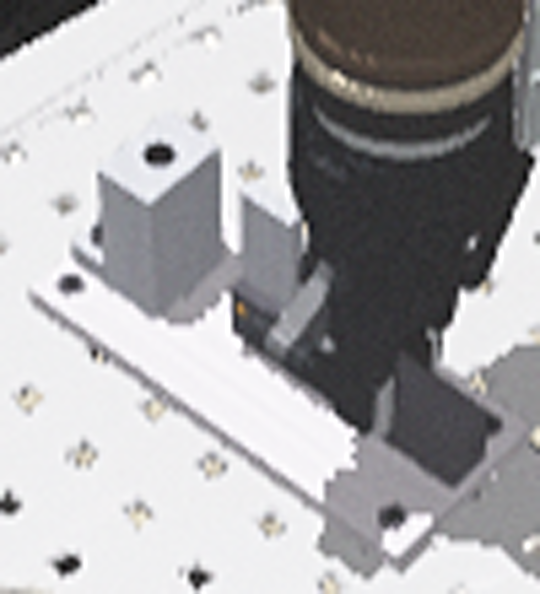

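Screw heads at (195,326) and (693,326) have their midpoint at 444, against 441 for the stock, so it is about 0.3 mm off centre and square in yaw. Advancing towards the post.

>>> step_arm(plan=[[8, 1.5, -1, 0, 0, 0], [16, 2.7, -3, 0, 0, 0], [23, 3.8, -4, 0, 0, 0], [23, 3.8, -5, 0, 0, 0], [23, 3.8, -5, 0, 0, 0]])

```text
t: 13.58
tool_pos: [393.5, 119.0, 15.0]
tcp_rot: [0.461, 0.537, -0.536, -0.46]
contact_force: [-0.9, 0.2, -3.8]
opening: 0.212
```

>>> step_arm(plan=[[0, 0, -1, 0, 0, 0], [0, 0, -2, 0, 0, 0], [0, 0, -2, 0, 0, 0]])

```text
t: 13.95
tool_pos: [393.7, 119.0, 13.2]
tcp_rot: [0.461, 0.537, -0.536, -0.46]
contact_force: [0.5, 0.1, -3.4]
opening: 0.214
```

```bash
python3 st2.py 1.7225
python3 - <<'E'
from h import *
c=snap('scene','s11');im=c['pixels'][170:280,235:335]
cv2.imwrite('pics/z11s.png',cv2.resize(im,None,fx=5.4,fy=5.4,interpolation=cv2.INTER_CUBIC))
E
```

```text
13.95 [393.7 119.   13.2] yaw 1.7225
[[-0.151  0.003 -0.989]
 [ 0.989 -0.    -0.151]
 [-0.    -1.    -0.003]]
[ 0.294  0.003 -0.643  0.923 -0.001  0.143] [ 0.5  0.1 -3.4] [-0.01  0.09  0.  ] 0.21440562967678445
turn [ 0.0001  0.0028 -0.    ]
```

View pics/z11s.png

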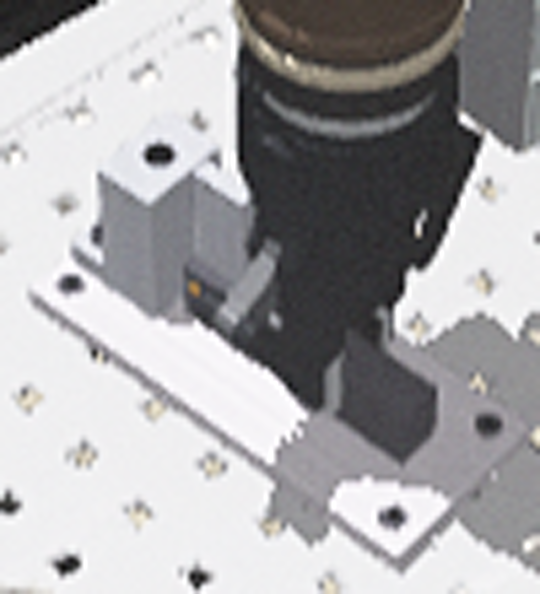

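The square stands on the plate's centre line just short of the post. Touching down in small steps.

>>> step_arm(plan=[[0, 0, -1, 0, 0.003, 0], [0, 0, -2, 0, 0.003, 0], [0, 0, -2, 0, 0.003, 0]])

```text
t: 14.38
tool_pos: [393.8, 119.0, 11.1]
tcp_rot: [-0.461, -0.536, 0.537, 0.461]
contact_force: [0.2, -0.0, -4.6]
opening: 0.216
```

```bash
python3 st2.py 1.7225
```

```text
14.375 [393.8 119.   11.1] yaw 1.7225
[[-0.151 -0.    -0.989]
 [ 0.989 -0.    -0.151]
 [-0.    -1.     0.   ]]
[ 0.294  0.008 -0.643  0.921  0.     0.142] [ 0.2 -0.  -4.6] [-0.04  0.07  0.04] 0.21554700667197918
turn [ 0.0001 -0.0003 -0.    ]
```

>>> step_arm(plan=[[0, 0, -0.5, 0, 0, 0], [0, 0, -1, 0, 0, 0], [0, 0, -1, 0, 0, 0]])

```text
t: 14.75
tool_pos: [393.9, 119.1, 10.6]
tcp_rot: [0.461, 0.536, -0.536, -0.461]
contact_force: [-3.3, -1.2, 1.9]
opening: 0.214
```

>>> step_arm(plan=[[0, 0, -0.5, 0, 0, 0], [0, 0, -1, 0, 0, 0], [0, 0, -1, 0, 0, 0]])

```text
t: 15.12
tool_pos: [393.9, 119.1, 10.5]
tcp_rot: [0.461, 0.537, -0.536, -0.461]
contact_force: [-7.3, -2.7, 14.0]
opening: 0.215
```

```bash
python3 st2.py 1.7225
```

```text
15.125 [393.9 119.1  10.5] yaw 1.7226
[[-0.151  0.001 -0.989]
 [ 0.989  0.    -0.151]
 [ 0.    -1.    -0.001]]
[ 0.294  0.008 -0.644  0.918  0.     0.142] [-7.3 -2.7 14. ] [-0.4   1.33  0.  ] 0.21530476730992315
turn [-0.0002  0.0005 -0.0001]
```

Contact with the plate: about 18 N net, well centred. I'll ease off slightly and slide to the post.

>>> step_arm(plan=[[1, 0.2, 0.5, 0, 0, 0], [2, 0.3, 0.5, 0, 0, 0], [3, 0.5, 0.5, 0, 0, 0], [4, 0.6, 0.5, 0, 0, 0], [4, 0.6, 0.5, 0, 0, 0]])

```text
t: 15.75
tool_pos: [393.8, 119.1, 10.5]
tcp_rot: [-0.459, -0.535, 0.538, 0.462]
contact_force: [-20.0, -3.1, 25.1]
opening: 0.212
```

>>> step_arm(plan=[[0.5, 0.1, 0, 0, 0, 0], [1, 0.15, 0, 0, 0, 0], [1, 0.15, 0, 0, 0, 0]])

```text
t: 16.12
tool_pos: [396.3, 119.5, 10.5]
tcp_rot: [-0.46, -0.536, 0.537, 0.462]
contact_force: [-15.1, -2.0, 18.4]
opening: 0.215
```

```bash
python3 st2.py 1.7225
```

```text
16.125 [396.3 119.5  10.5] yaw 1.7228
[[-0.151 -0.004 -0.988]
 [ 0.988 -0.    -0.151]
 [ 0.    -1.     0.004]]
[ 0.292  0.016 -0.636  0.923  0.001  0.14 ] [-15.1  -2.   18.4] [-0.45  2.7   0.02] 0.21549839171929078
turn [ 0.0002 -0.0039 -0.0003]
```

Friction is strong and it stick-slips. I'll unload, advance until it touches the post, then press down.

>>> step_arm(plan=[[0, 0, 1, 0, 0, 0], [0, 0, 1.7, 0, 0, 0], [0, 0, 1.7, 0, -0.002, 0]])

```text
t: 16.5
tool_pos: [399.0, 119.8, 11.3]
tcp_rot: [0.461, 0.537, -0.536, -0.46]
contact_force: [0.6, 0.3, -3.8]
opening: 0.216
```

```bash
python3 st2.py 1.7225
```

```text
16.5 [399.  119.8  11.3] yaw 1.7225
[[-0.151  0.002 -0.989]
 [ 0.989 -0.    -0.151]
 [-0.    -1.    -0.002]]
[ 0.292  0.015 -0.635  0.919 -0.001  0.141] [ 0.6  0.3 -3.8] [-0.04  0.06 -0.02] 0.21557130805473382
turn [0.     0.0021 0.    ]
```

Free again, about 0.5 mm above the plate. Levelling and advancing slowly.

>>> step_arm(plan=[[0.5, 0.1, 0, 0, 0.002, 0], [1, 0.15, 0, 0, 0.002, 0], [1, 0.15, 0, 0, 0.002, 0]])

```text
t: 16.88
tool_pos: [399.9, 120.0, 11.4]
tcp_rot: [-0.461, -0.536, 0.536, 0.461]
contact_force: [0.1, -0.6, -4.1]
opening: 0.217
```

>>> step_arm(plan=[[0.5, 0.1, 0, 0, 0, 0], [1, 0.15, 0, 0, 0, 0], [1, 0.15, 0, 0, 0, 0]])

```text
t: 17.25
tool_pos: [400.4, 120.0, 11.3]
tcp_rot: [-0.46, -0.536, 0.537, 0.461]
contact_force: [-2.5, -0.3, -4.3]
opening: 0.214
```

```bash
python3 st2.py 1.7225
python3 - <<'E'
from h import *
c=snap('scene','s12');im=c['pixels'][190:260,245:305]
cv2.imwrite('pics/z12s.png',cv2.resize(im,None,fx=8,fy=8,interpolation=cv2.INTER_CUBIC))
E
```

```text
17.25 [400.4 120.   11.3] yaw 1.7226
[[-0.151 -0.001 -0.989]
 [ 0.989 -0.    -0.151]
 [ 0.    -1.     0.001]]
[ 0.291  0.02  -0.63   0.922  0.     0.139] [-2.5 -0.3 -4.3] [0.01 0.44 0.02] 0.21397219782313565
turn [ 0.0001 -0.001  -0.0001]
```

View pics/z12s.png

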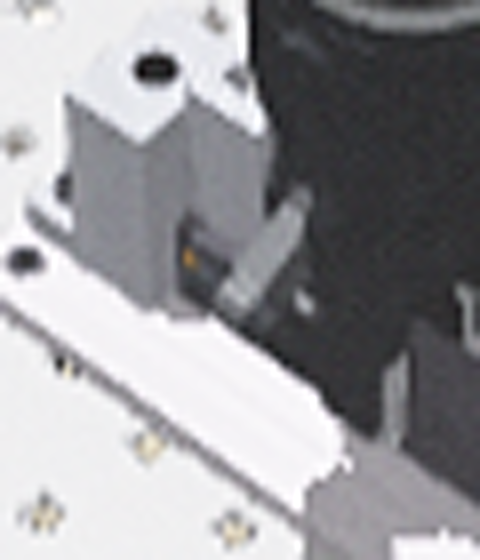

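The blade meets the post face, the first contact force being -2.5 N in x at 400.4. Now pressing down, then into the post.

>>> step_arm(plan=[[0, 0, -0.8, 0, 0, 0], [0, 0, -1.6, 0, 0, 0], [0, 0, -2, 0, 0, 0], [0, 0, -2, 0, 0, 0]])

```text
t: 17.8
tool_pos: [400.4, 120.0, 10.6]
tcp_rot: [-0.461, -0.536, 0.537, 0.461]
contact_force: [-8.7, -1.8, 10.5]
opening: 0.216
```

>>> step_arm(plan=[[0.5, 0.1, 0, 0, 0, 0], [1, 0.15, 0, 0, 0, 0], [1, 0.15, 0, 0, 0, 0]])

```text
t: 18.18
tool_pos: [400.4, 120.0, 10.6]
tcp_rot: [-0.46, -0.536, 0.537, 0.461]
contact_force: [-13.4, -2.2, 16.3]
opening: 0.222
```

```bash
python3 st2.py 1.7225
```

```text
18.175 [400.4 120.   10.6] yaw 1.7226
[[-0.151 -0.002 -0.989]
 [ 0.989 -0.    -0.151]
 [ 0.    -1.     0.002]]
[ 0.291  0.022 -0.63   0.921  0.     0.139] [-13.4  -2.2  16.3] [-0.54  2.47  0.01] 0.22168816400561078
turn [ 0.0001 -0.0021 -0.0001]
```

>>> step_arm(plan=[[0.5, 0.1, 0, 0, 0, 0], [1, 0.15, 0, 0, 0, 0], [1.5, 0.2, -0.5, 0, 0, 0], [1.5, 0.2, -0.5, 0, 0, 0]])

```text
t: 18.68
tool_pos: [400.3, 120.0, 10.5]
tcp_rot: [-0.459, -0.535, 0.538, 0.462]
contact_force: [-20.6, -2.9, 27.2]
opening: 0.213
```

```bash
python3 st2.py 1.7225
python3 - <<'E'
from h import *
c=snap('scene','s13');im=c['pixels'][190:260,245:305]
cv2.imwrite('pics/z13s.png',cv2.resize(im,None,fx=8,fy=8,interpolation=cv2.INTER_CUBIC))
c=snap('wrist','w13');im=cv2.convertScaleAbs(c['pixels'][100:300,150:420],alpha=1.5)
cv2.imwrite('pics/z13.png',cv2.resize(im,None,fx=2.9,fy=2.9,interpolation=cv2.INTER_CUBIC))
c=snap('top','t13');im=cv2.convertScaleAbs(c['pixels'][180:260,220:320],alpha=1.5)
cv2.imwrite('pics/z13t.png',cv2.resize(im,None,fx=6,fy=6,interpolation=cv2.INTER_CUBIC))
E
```

```text
18.675 [400.3 120.   10.5] yaw 1.7227
[[-0.151 -0.005 -0.988]
 [ 0.988 -0.    -0.151]
 [ 0.    -1.     0.004]]
[ 0.291  0.024 -0.628  0.923  0.001  0.139] [-20.6  -2.9  27.2] [-0.68  3.96  0.04] 0.21334933903283748
turn [ 0.0002 -0.0045 -0.0002]
```

View pics/z13s.png

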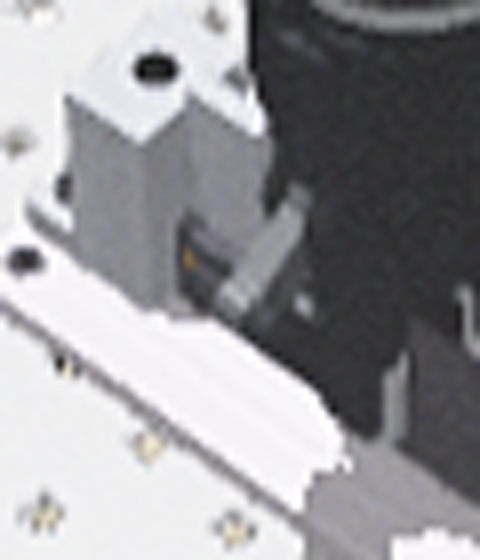

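View pics/z13.png

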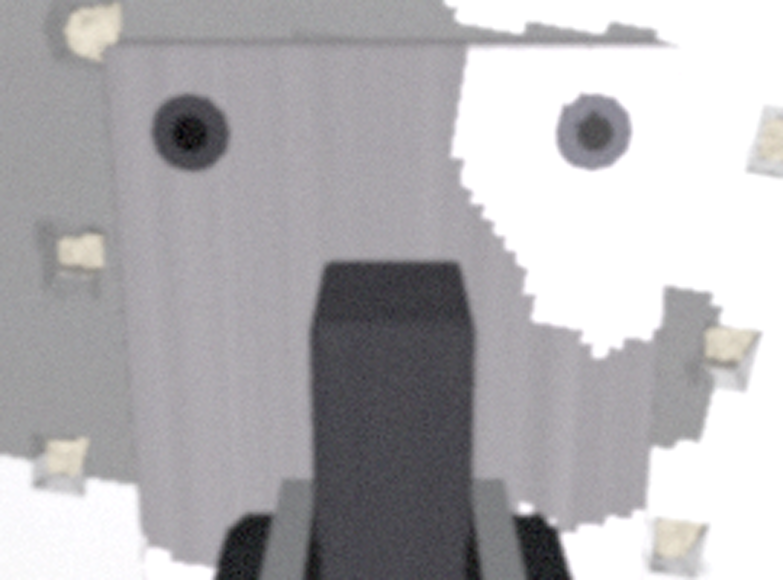

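View pics/z13t.png

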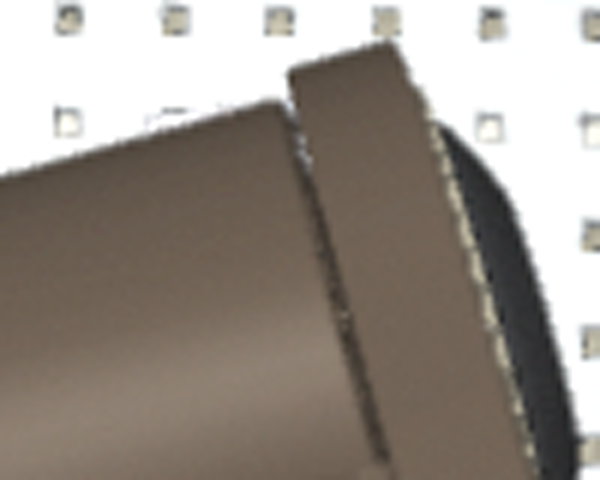

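The stock is centred between the plate screws (midpoints 391.5 and 391.5) and level, and the blade looks flush on the post. Plate friction may be carrying some of the forward push, though. I'll lighten the down force, push firmly into the post, level the pitch, then press down again.

>>> step_arm(plan=[[0, 0, 0.8, 0, -0.002, 0], [0, 0, 1.5, 0, -0.003, 0], [0, 0, 1.5, 0, -0.003, 0]])

```text
t: 19.2
tool_pos: [400.4, 120.0, 10.6]
tcp_rot: [-0.46, -0.536, 0.537, 0.461]
contact_force: [-14.3, -2.6, 10.1]
opening: 0.216
```

```bash
python3 st2.py 1.7225
```

```text
19.2 [400.4 120.   10.6] yaw 1.7227
[[-0.151 -0.002 -0.988]
 [ 0.988 -0.    -0.151]
 [-0.    -1.     0.002]]
[ 0.291  0.022 -0.63   0.921  0.     0.139] [-14.3  -2.6  10.1] [-0.32  2.69  0.02] 0.21581040288427436
turn [ 0.0004 -0.0018 -0.0002]
```

>>> step_arm(plan=[[0.5, 0.1, 0.4, 0, -0.001, 0], [1, 0.15, 0.4, 0, -0.002, 0], [1.5, 0.2, 0.4, 0, -0.003, 0], [1.5, 0.2, 0.4, 0, -0.003, 0]])

```text
t: 19.7
tool_pos: [400.4, 120.0, 10.6]
tcp_rot: [-0.46, -0.536, 0.537, 0.461]
contact_force: [-18.0, -1.7, 12.8]
opening: 0.215
```

```bash
python3 st2.py 1.7225
```

```text
19.7 [400.4 120.   10.6] yaw 1.7228
[[-0.151 -0.002 -0.988]
 [ 0.988 -0.001 -0.151]
 [-0.    -1.     0.002]]
[ 0.291  0.022 -0.63   0.921 -0.     0.139] [-18.   -1.7  12.8] [-0.35  3.48 -0.03] 0.21516808623540448
turn [ 0.0006 -0.0017 -0.0003]
```

>>> step_arm(plan=[[1, 0.15, 0.3, 0, -0.001, 0], [2, 0.3, 0.5, 0, -0.002, 0], [3, 0.45, 0.7, -0.0004, -0.003, 0], [3, 0.45, 0.7, -0.0004, -0.003, 0]])

```text
t: 20.2
tool_pos: [400.4, 120.0, 10.6]
tcp_rot: [-0.46, -0.535, 0.538, 0.461]
contact_force: [-26.4, -2.9, 17.7]
opening: 0.212
```

```bash
python3 st2.py 1.7225
```

```text
20.2 [400.4 120.   10.6] yaw 1.723
[[-0.152 -0.004 -0.988]
 [ 0.988 -0.001 -0.152]
 [-0.001 -1.     0.004]]
[ 0.291  0.024 -0.627  0.924 -0.     0.139] [-26.4  -2.9  17.7] [-0.43  5.13 -0.05] 0.21194907638364188
turn [ 0.0015 -0.0042 -0.0005]
```

>>> step_arm(plan=[[0.5, 0.1, -0.2, 0.0005, -0.003, 0], [1, 0.15, -0.5, 0.001, -0.005, 0], [1, 0.15, -0.8, 0.001, -0.006, 0], [1, 0.15, -0.8, 0.001, -0.006, 0]], squeeze=95)

```text
t: 20.7
tool_pos: [400.5, 120.0, 10.5]
tcp_rot: [-0.461, -0.537, 0.537, 0.46]
contact_force: [-32.6, -4.7, 31.5]
opening: 0.208
```

```bash
python3 st2.py 1.7225
```

```text
20.7 [400.5 120.   10.5] yaw 1.7231
[[-0.152  0.001 -0.988]
 [ 0.988 -0.001 -0.152]
 [-0.001 -1.    -0.001]]
[ 0.292  0.02  -0.632  0.919 -0.001  0.139] [-32.6  -4.7  31.5] [-0.83  6.65  0.02] 0.20782235403415014
turn [ 0.0006  0.0006 -0.0006]
```

Pushing about 33 N into the post and 35 N down, with the tool level to within 0.001 rad. A hold and a last look.

>>> step_arm(plan=[[0, 0, 0, 0, 0, 0], [0, 0, 0, 0, 0, 0], [0, 0, 0, 0, 0, 0], [0, 0, 0, 0, 0, 0]])

```text
t: 21.2
tool_pos: [400.5, 120.0, 10.6]
tcp_rot: [-0.461, -0.537, 0.537, 0.46]
contact_force: [-32.9, -4.3, 30.5]
opening: 0.212
```

```bash
python3 st2.py 1.7225
python3 - <<'E'
from h import *
c=snap('scene','s14');im=c['pixels'][180:270,235:325]
a=cv2.resize(im,None,fx=4.2,fy=4.2,interpolation=cv2.INTER_CUBIC)
c=snap('wrist','w14');im=cv2.convertScaleAbs(c['pixels'][100:300,170:400],alpha=1.4)
b=cv2.resize(im,None,fx=1.8,fy=1.89,interpolation=cv2.INTER_CUBIC)
cv2.imwrite('pics/z14.png',np.hstack([a,b[:a.shape[0]]]) if b.shape[0]>=a.shape[0] else a)
E
```

```text
21.2 [400.5 120.   10.6] yaw 1.7231
[[-0.152  0.001 -0.988]
 [ 0.988 -0.001 -0.152]
 [-0.001 -1.    -0.001]]
[ 0.292  0.02  -0.632  0.919 -0.001  0.139] [-32.9  -4.3  30.5] [-0.78  6.62 -0.05] 0.21193284952360655
turn [ 0.0005  0.0006 -0.0006]
```

View pics/z14.png

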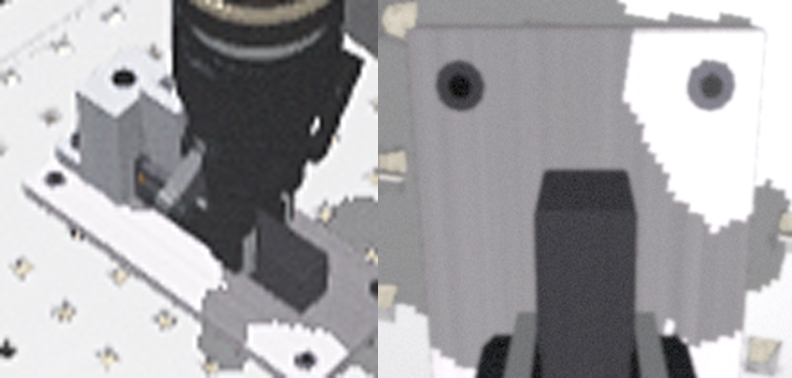

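View pics/s14.png

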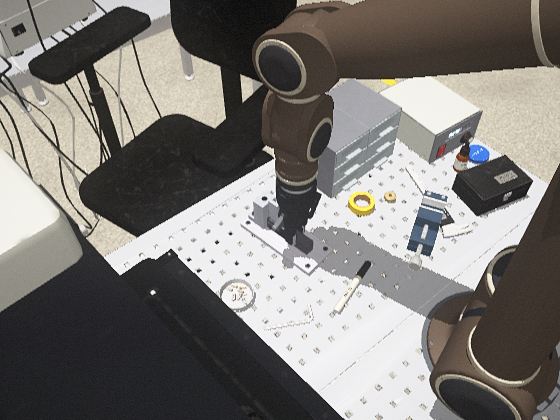

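The square sits flush in the corner and centred. In the wrist view its end is at (587,170), midway between the screws at (460,86) and (711,86). The dish (237,293), tape (361,203) and nut (390,197) haven't moved. The forces are steady, so I'm handing in.

```bash
python3 -c "
from workcell import arm
print(arm.sign_off())"
```

```text
the job is handed in; nothing more can be done
None
```

The try square is pressed into the corner between the plate and the post, still gripped and centred. I handed the job in at about 21 s; no verdict was reported.

**Last checks**
- **Force:** it held steady through a half-second hold, at about 33 N towards the post and 30 N down on the plate. Plate friction may be carrying part of the 33 N. I eased the down force while pushing forward, so at least about 12 N should be reaching the post.
- **Alignment:** the tool was within about 0.001 rad of its orientation at the grasp, when the square stood flat. The wrist view showed the stock midway between the plate screws, and the scene view showed no gap at the post.
- **Bystanders:** the tape roll, screw dish and thumb nut looked unmoved in the scene view.

**What went wrong or disagreed**
- **First turn:** it ran joint 6 to its limit, so I used the half-turn grasp instead.
- **First grip:** it closed on air above the stock. The fingertips showed up about 10 mm behind the TCP, not 25 mm ahead as stated. I went lower and gripped again. Nothing had been touched.
- **Grip point:** it ended about 3 mm farther back than the one given, and probably higher up the stock than the 15 mm asked.
- **Slide on the plate:** it stuck and slipped once before I lifted slightly and approached the post free.
- **Camera scale:** the wrist camera measured known widths about 5% small.

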